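# Set up the examining shelf of a drill-core cabinet

### The job

Get the core cabinet's drop-front flap ready to lay samples on: pull out both wooden supports by their orange pulls, all the way to their stops, and only then fold the flap down until it rests level on the two supports. Leave the middle drawer with the black pull shut.

Things in the scene. Friction and masses are not known exactly. Their poses are not given: they have to be found in the camera images.
- flap_hinge (a point): Middle of the hinge line of the flap, on the front of a low white cabinet (360 mm wide, 240 deep, top 190 above the table), 100 mm above the table. Fixed. x points into the cabinet, y left along the hinge, z up; pulls and flap come out towards -x. The cabinet's top board starts 55 mm behind the hinge line; two loose cores stand on it 110 mm or more behind the hinge.
- flap (a joint): Brown board 340 mm wide, 150 long, 12 thick, hinged along its lower edge. rad, growing as the free edge comes forward and down: 0 shut (leaning back 0.2), 0.2 upright, 1.77 level, resting on the supports (2.3 without them). Stiff friction hinge: it stays where it is left, about 4 N near the edge moves it. Hinge axis in its outer face (later underside); inner face 12 mm from it.
- flap_edge (a point): Middle of the flap's free edge (aluminium strip), at half thickness, 150 mm from the hinge. z points from hinge to edge, x out of the inner face (away from the robot while shut, up once lowered), y along the edge. Shut, it stands about 247 mm above the table, with 55 mm of free air behind it above the cabinet's top: it can be hooked from behind and drawn forward, then pressed down.
- support_left (a joint): Left wooden support (22 mm wide, 25 high, top 1 mm below hinge height), sliding straight out of the cabinet's front 120 mm left (+y) of the middle. Value in m: 0 fully in, 0.11 fully out at its stop. About 1.5 N of friction; stays where it is left.
- left_pull (a point): Centre of the left support's orange pull: an upright paddle 16 mm wide (y), 14 deep (x), 42 tall, on a thin rod; centre 63 mm and top 84 mm above the table, 62 mm in front of the cabinet's face when the support is fully in. Axes as flap_hinge. Pinch it across y from above.
- support_right (a joint): Right wooden support, 120 mm right (-y) of the middle; otherwise as the left one.
- right_pull (a point): Centre of the right support's orange pull; same shape and axes as the left one.
- drawer (a joint): Small tag drawer in the middle of the cabinet's front, between the supports, with a black pull of the same shape as the orange ones, 62 mm in front of the face. Value in m, 0 shut, 0.10 open. To be left shut.

How it is judged:
By the outcome, as a careful person would: the job done as asked, in the order asked, and still so for the second after the job is handed in, with the robot touching nothing.
It also fails if it takes over 64 s, if anything falls off the work surface, if the arm or the gripper's body presses on something with over 40 N, if the wrist force passes 120 N, or if a joint passes its speed limit or range.

### The arm

A 6-joint arm with a two-finger parallel gripper is mounted at the origin on the work surface. World frame = base frame: x ahead of the robot, y to its left, z up, the work surface at z = 0. Lengths are in m, angles in rad, forces in N, time in s.
With the tool pointing down it reaches from about 0.35 to 0.8 m from the base axis. Payload 7.3 kg.
Tool frame: the origin (TCP) lies midway between the tips of the shut fingers; the grasp point (between the pads) lies 19 mm behind it (r.grip_depth is the z of the grasp point in the tool frame, in m); z points along the fingers, y is the line along which they close (so a half turn about z gives the same grasp; the last joint's range is limited). The gripper opens to 85 mm and grips with 20 to 120 N. Pads are 22 mm wide; open, the fingers measure 114 mm over their backs; the gripper's body (76 mm by 85 mm) begins 54 mm behind the grasp point. The pads swing forward as they close: fully open they stand 13 mm farther back than shut.
Start: joints at [-1.412, 0.342, 1.524, -0, 1.275, -0.146], TCP at [0.158, -0.501, 0.231] pointing down, gripper open.
Joint ranges: [-2.53, 2.53], [-0.77, 2.02], [0.04, 2.7], [-1, 4.14], [0.28, 2.66], [-3.11, 3.11]. Speed limits (rad/s): [2.57, 2.57, 3.14, 3.14, 3.14, 3.14].

### API

Orientations are given as a rotation vector (axis times angle).
In Python, from station import r gives the robot as it stands. The module is installed in compiled form; this text tells all that it offers.
- The arm moves only by the tool move_arm, never from a script. Its argument "steps" is a list that holds one entry, the list of rows, each a list of 7 numbers: the shift along the world's x, y, z in cm, then the turn, a rotation vector about the world's x, y, z in rad, then the opening, from 0 (shut) to 1 (fully open). In form: [[[x, y, z, ax, ay, az, gripper], ...]]. A call has 1 to 8 rows; each row shifts and turns the commanded pose from where the row before left it; what a row does not reach is not made up. A row lasts 1/12 s, in which the tool goes at most 41.7 mm and 7.16 degrees, less where a joint would pass 70% of its speed; a pose out of reach is approached as far as the arm can. A call is refused whole if a number of a shift passes 4.17 or a number of a turn 0.125, either way. A call with a gripper value outside its range is refused whole. The fingers move at their own pace and stop on an object; "newtons" is the grip in N (left out, the last holds). Time passes only in rows, so rows that do not move let the fingers close. It gives the time, the measured TCP pose, the force, the opening and the grip force at its end, in the units of the state.
- r.read_state(): the state, without advancing time (a new reading comes with each control period).
- r.capture(name): name is "scene" or "top" or "wrist"; returns (picture, depth): 420x560x3 uint8, red, green, blue; 420x560 float32, m along the optical axis (not along the pixel's ray), 0 where there is no reading.
- r.calibration(name): a dict with "fx", "fy", "cx", "cy" (pixels), "R" (3x3) and "t" (3): a world point X has camera coordinates R X + t; the wrist camera has in their place "mount" (4x4, takes a point from camera to tool coordinates, whose origin is the TCP and whose axes are the flange's). Camera axes: x right, y down, z forward; pixel columns grow to the right and rows downward; lengths in m; the calibration is good to about 2 mm. A picture is of the moment at which its call begins: read the wrist's pose just before it. calibration takes no time and is no camera call.
- r.job_done(): hands the job in; it is judged then, once.
Trained networks look in the newest picture that a camera, given by its name, has taken for a name from the list of things; names that differ only in an ending like _2 or _b are one class to them, and where a whole thing is asked for, a point or a joint stands for the part that bears it (a point fixed in the world has none). Each returns a list of dicts, best first, with "score" (0 to 1); they miss things now and then, are a little off and sometimes report something else, mostly with a low value. They report only what shows in the picture. A call takes as long as a camera call.
- r.boxes_of(camera, target): "box" ([centre column, centre row, width, height] in pixels, round what is visible of it).
- r.masks_of(camera, target): "region" (420x560 bool, what is visible of it) and "box" ([centre column, centre row, width, height] in pixels, round what is visible of it).
The state is a dict: "time": time; "joint_positions": joint angles; "qd": joint speeds; "joint_efforts": joint torques, N m; "eef_pos": TCP position; "orientation": TCP orientation; "contact_force": force on the tool from outside, world axes, zero at the start; "moment": the same for the moment, N m; "grip_width": opening from 0.0 (shut) to 1.0 (fully open); "grip_force": force on a finger pad.
Only numpy, scipy, OpenCV 4.12 (cv2) and the standard library are available. Lean on these libraries where they do the work, as an engineer would, in place of code of your own. Each camera call takes 0.05 s, during which the arm holds its last target. There are 200 camera calls.

## Working session

There is one attempt and no reset: what is moved stays moved. The work goes in short steps, Python scripts to look and compute and a tool call to move; the robot and the scene stay as the last step left them, time stands still between calls to the robot, and variables do not carry over. Pictures are saved under pics/ and viewed, at most 10 in all, crops included, and the job is handed in when it is done.

Besides the shell and the picture viewer there is one more tool, called as a command line: name --argument value ..., lists and objects as JSON in quotes. move_arm: Moves the arm, as the interface text tells. Its arguments: {"type":"object","properties":{"steps":{"type":"array"},"newtons":{"type":"number"}},"required":["steps"]}

```bash
mkdir -p pics
cat > h.py <<'E'
import numpy as np, cv2
from station import r
def world(cam,d,mask):
    c=r.calibration(cam); v,u=np.nonzero(mask&(d>0)); z=d[v,u]
    P=np.c_[(u-c['cx'])/c['fx']*z,(v-c['cy'])/c['fy']*z,z]
    return (P-c['t'])@c['R']
E
python3 - <<'E'
from h import *
ims=[]
for cam in("scene","top"):
    p,d=r.capture(cam); cv2.imwrite(f'pics/{cam}0.png',p[:,:,::-1])
    for t in("left_pull","right_pull","flap_edge","flap","drawer","support_left"):
        for m in r.masks_of(cam,t)[:3]:
            W=world(cam,d,m['region'])
            print(cam,t,round(m['score'],2),np.round(m['box']),np.round(np.median(W,0),3) if len(W) else '',np.round(np.percentile(W,[3,97],axis=0),3).tolist() if len(W) else '')
s=r.read_state();print(s)
E
```

```text
scene left_pull 0.7 [271. 175.  31.  15.] [0.612 0.175 0.069] [[0.588, 0.172, 0.001], [0.659, 0.217, 0.085]]
scene right_pull 0.83 [284. 273.  48.  20.] [ 0.609 -0.063  0.07 ] [[0.569, -0.074, 0.0], [0.646, -0.027, 0.107]]
scene flap_edge 0.97 [307. 193.  41. 195.] [0.662 0.021 0.212] [[0.647, -0.113, 0.113], [0.68, 0.209, 0.251]]
scene flap 0.74 [308. 194.  49. 200.] [0.662 0.025 0.209] [[0.648, -0.113, 0.104], [0.681, 0.213, 0.251]]
scene drawer 0.8 [277. 220.  35.  22.] [0.618 0.056 0.07 ] [[0.584, 0.037, 0.001], [0.651, 0.1, 0.096]]
scene support_left 0.81 [268. 175.  30.  16.] [0.611 0.175 0.069] [[0.588, 0.172, 0.001], [0.654, 0.228, 0.085]]
top left_pull 0.78 [203. 215.  12.  40.] [0.619 0.177 0.07 ] [[0.587, 0.172, 0.041], [0.658, 0.187, 0.088]]
top right_pull 0.62 [334. 226.  16.  45.] [ 0.611 -0.06   0.07 ] [[0.571, -0.07, 0.017], [0.645, -0.052, 0.1]]
top flap_edge 0.74 [262. 182. 232.  47.] [0.662 0.055 0.211] [[0.648, -0.101, 0.113], [0.681, 0.216, 0.25]]
top flap 0.68 [267. 182. 233.  51.] [0.662 0.054 0.211] [[0.648, -0.102, 0.111], [0.68, 0.215, 0.25]]
top drawer 0.85
[... 195 characters left out ...]
09]]
{'time': 0.7, 'joint_positions': array([-1.41202191e+00,  3.41974144e-01,  1.52410278e+00, -3.37133044e-05,
        1.27539646e+00, -1.46009437e-01]), 'qd': array([-0.00105275, -0.00171415, -0.00216742, -0.00141061,  0.00110729,
       -0.00085675]), 'joint_efforts': array([-1.99775609e-04, -4.33460426e+01, -2.46240771e+01, -2.53244199e-07,
        1.96242754e-04,  1.01469868e-05]), 'eef_pos': array([ 0.15755509, -0.5008182 ,  0.23133397]), 'orientation': array([ 3.10506369e+00,  4.76899570e-01, -4.94652274e-05]), 'contact_force': array([ 0.34459257, -0.80049404, -0.57876048]), 'moment': array([-0.00722914,  0.04203727, -0.0124555 ]), 'grip_force': 0.0, 'grip_width': 0.9986860653004058}
```

View pics/scene0.png

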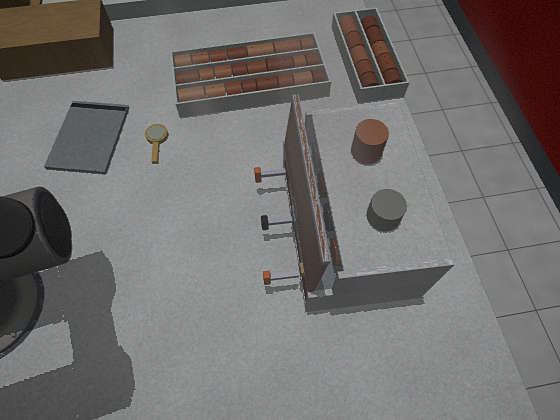

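View pics/top0.png

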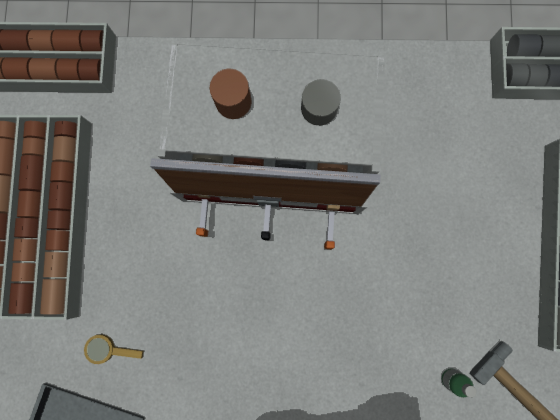

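The scene picture shows the cabinet with the flap shut and orange pulls at (257,175) and (267,277), black pull at (265,222). The top view shows the pulls at (202,231), (330,244) and (266,235), with the cabinet slightly yawed. I'll measure the yaw and the pulls precisely.

Run:
```python
from h import *
for cam in("scene","top"):
    p,d=r.capture(cam); h=cv2.cvtColor(p,cv2.COLOR_RGB2HSV)
    o=(h[...,0]<16)&(h[...,1]>170)&(h[...,2]>110)
    n,l,st,c=cv2.connectedComponentsWithStats(o.astype('uint8'))
    for i in range(1,n):
        if st[i,4]>20:
            W=world(cam,d,l==i); T=W[W[:,2]>.078]
            print(cam,st[i],np.round(np.median(W,0),3),'top',len(T),np.round(T.mean(0),4) if len(T) else '',np.round(np.percentile(T,[3,97],axis=0),3).tolist() if len(T) else '')
    W=world(cam,d,np.ones(d.shape,bool)); E=W[(W[:,2]>.238)&(W[:,2]<.256)&(W[:,0]>.6)&(W[:,0]<.72)&(abs(W[:,1]-.05)<.2)]
    k=np.polyfit(E[:,1],E[:,0],1); print('edge x=',k,len(E),'y',np.percentile(E[:,1],[1,99]),'z',np.percentile(E[:,2],[5,95]))
    F=W[(W[:,2]>.11)&(W[:,2]<.235)&(W[:,0]>.6)&(W[:,0]<.70)&(abs(W[:,1]-.05)<.15)]
    print('face',np.linalg.lstsq(np.c_[F[:,1],F[:,2],np.ones(len(F))],F[:,0],rcond=None)[0],len(F))
```

```text
scene [254 168   6   5  21] [0.592 0.18  0.085] top 21 [0.5928 0.1795 0.0847] [[0.588, 0.173, 0.083], [0.598, 0.185, 0.087]]
edge x= [0.05253979 0.66818838] 1522 y [-0.11349712  0.22073459] z [0.24121335 0.2509304 ]
face [0.03748954 0.08822963 0.64216809] 2225
top [196 229   8   6  42] [0.591 0.18  0.084] top 42 [0.5916 0.1802 0.084 ] [[0.587, 0.174, 0.082], [0.597, 0.187, 0.087]]
top [326 242   8   6  43] [ 0.573 -0.059  0.084] top 43 [ 0.5736 -0.0586  0.0839] [[0.569, -0.064, 0.082], [0.578, -0.053, 0.086]]
edge x= [0.05276369 0.6676867 ] 2399 y [-0.11104882  0.22197679] z [0.24073314 0.25070156]
face [0.03868948 0.09450247 0.64081421] 3965
```

move_arm --steps '[[[2.6,2.77,-0.4,0,0,-0.0447,0.6],[2.6,2.77,-0.4,0,0,-0.0447,0.6],[2.6,2.77,-0.4,0,0,-0.0447,0.6],[2.6,2.77,-0.4,0,0,-0.0447,0.6],[2.6,2.77,-0.4,0,0,-0.0447,0.6],[2.6,2.77,-0.4,0,0,-0.0447,0.6],[2.6,2.77,-0.4,0,0,-0.0447,0.6],[2.6,2.77,-0.4,0,0,-0.0447,0.6]]]'

```text
time: 1.47
eef_pos: [0.3666, -0.2777, 0.1994]
orientation: [3.14, -0.087, 0.001]
contact_force: [0.5, -1.0, -0.4]
grip_width: 0.601
grip_force: 0.0
```

move_arm --steps '[[[2.6,2.77,-0.4,0,0,0,0.6],[2.6,2.77,-0.4,0,0,0,0.6],[2.6,2.77,-0.4,0,0,0,0.6],[2.6,2.77,-0.4,0,0,0,0.6],[2.6,2.77,-0.4,0,0,0,0.6],[2.6,2.77,-0.4,0,0,0,0.6],[2.6,2.77,-0.4,0,0,0,0.6],[0,0,0,0,0,0,0.6]]]'

```text
time: 2.13
eef_pos: [0.5508, -0.0805, 0.1704]
orientation: [-3.139, 0.076, -0.002]
contact_force: [-1.0, 0.3, -0.4]
grip_width: 0.596
grip_force: 0.0
```

move_arm --steps '[[[2.3,2.3,0,0,0,0,0.6],[0,0,0,0,0,0,0.6],[0,0,0,0,0,0,0.6]]]'

```text
time: 2.38
eef_pos: [0.571, -0.0615, 0.171]
orientation: [3.14, -0.08, -0.0]
contact_force: [-0.5, -0.4, 0.5]
grip_width: 0.601
grip_force: 0.0
```

```bash
cat >> h.py <<'E'
from scipy.spatial.transform import Rotation as Ro
def wristworld(d,mask,s):
    c=r.calibration('wrist'); v,u=np.nonzero(mask&(d>0)); z=d[v,u]
    P=np.c_[(u-c['cx'])/c['fx']*z,(v-c['cy'])/c['fy']*z,z,np.ones(len(z))]@c['mount'].T
    return P[:,:3]@Ro.from_rotvec(s['orientation']).as_matrix().T+s['eef_pos']
def orange():
    s=r.read_state(); p,d=r.capture('wrist'); h=cv2.cvtColor(p,cv2.COLOR_RGB2HSV)
    o=(h[...,0]<16)&(h[...,1]>150)&(h[...,2]>80)
    n,l,st,c=cv2.connectedComponentsWithStats(o.astype('uint8'))
    for i in range(1,n):
        if st[i,4]>60:
            T=wristworld(d,l==i,s); T=T[T[:,2]>.078]
            if len(T)>20: print(st[i],len(T),np.round(T.mean(0),4),np.round(np.percentile(T,[2,98],axis=0),4).tolist())
    print(s['time'],np.round(s['eef_pos'],4),np.round(s['orientation'],3)); return p,d
E
python3 - <<'E'
from h import *
p,d=orange(); cv2.imwrite('pics/w1.png',p[:,:,::-1])
E
```

```text
[266 192  19  19 324] 322 [ 0.5755 -0.0583  0.083 ] [[0.5689, -0.0649, 0.0801], [0.5811, -0.0518, 0.0846]]
2.3833 [ 0.571  -0.0615  0.171 ] [ 3.14 -0.08 -0.  ]
```

View pics/w1.png

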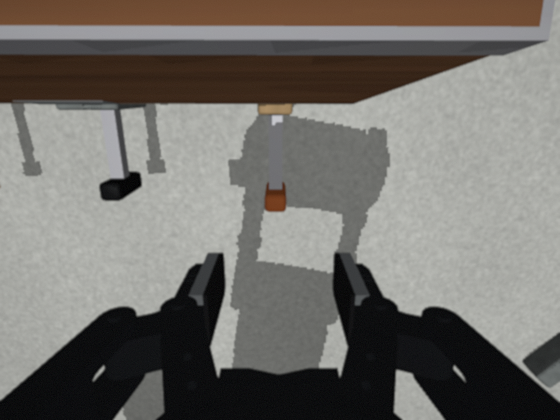

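The orange right pull is at (275,202), nearly under the gripper, and the black pull is clear at (120,187). I'll descend and pinch.

move_arm --steps '[[[0.4,0.35,-3.1,0,0,0,0.6],[0,0,-3.1,0,0,0,0.6],[0,0,-3.1,0,0,0,0.6],[0,0,-3.1,0,0,0,0.6],[0,0,0,0,0,0,0.6],[0,0,0,0,0,0,0],[0,0,0,0,0,0,0],[0,0,0,0,0,0,0]]]' --newtons 40

```text
time: 3.1
eef_pos: [0.5759, -0.0594, 0.0498]
orientation: [3.14, -0.084, 0.006]
contact_force: [0.2, 22.8, 7.5]
grip_width: 0.178
grip_force: 19.9
```

move_arm --steps '[[[0,0,0,0,0,0,0],[0,0,0,0,0,0,0],[0,0,0,0,0,0,0]]]'

```text
time: 3.35
eef_pos: [0.576, -0.0592, 0.0498]
orientation: [3.139, -0.083, 0.007]
contact_force: [-1.3, 0.8, 6.3]
grip_width: 0.182
grip_force: 41.2
```

move_arm --steps '[[[-0.7,0.04,0.1,0,0,0,0],[-1.3,0.07,0,0,0,0,0],[-1.3,0.07,0,0,0,0,0],[-1.3,0.07,0,0,0,0,0],[-1.3,0.07,0,0,0,0,0],[-1.3,0.07,0,0,0,0,0],[0,0,0,0,0,0,0]]]'

```text
time: 3.93
eef_pos: [0.5012, -0.0552, 0.0498]
orientation: [3.139, -0.083, 0.002]
contact_force: [-2.6, -0.9, 3.1]
grip_width: 0.177
grip_force: 41.0
```

move_arm --steps '[[[-1.0,0.05,0,0,0,0,0],[-1.0,0.05,0,0,0,0,0],[-0.8,0.04,0,0,0,0,0],[-0.5,0.03,0,0,0,0,0],[-0.3,0.02,0,0,0,0,0],[0,0,0,0,0,0,0],[0,0,0,0,0,0,0]]]'

```text
time: 4.52
eef_pos: [0.4743, -0.0539, 0.0501]
orientation: [3.138, -0.085, 0.028]
contact_force: [23.0, 3.4, -14.1]
grip_width: 0.179
grip_force: 40.5
```

move_arm --steps '[[[0.3,0,0,0,0,0,0],[0,0,0,0,0,0,0.5],[0,0,0,0,0,0,0.5],[0,0,0,0,0,0,0.5],[0,0,3,0,0,0,0.5],[0,0,4,0,0,0,0.5],[0,0,4,0,0,0,0.5],[0,0,0,0,0,0,0.5]]]'

```text
time: 5.18
eef_pos: [0.4726, -0.0539, 0.1651]
orientation: [3.137, -0.083, 0.017]
contact_force: [1.5, -0.5, 1.5]
grip_width: 0.499
grip_force: 0.0
```

Run:
```python
from h import *
orange()
p,d=r.capture('top'); h=cv2.cvtColor(p,cv2.COLOR_RGB2HSV)
o=(h[...,0]<16)&(h[...,1]>170)&(h[...,2]>110)
n,l,st,c=cv2.connectedComponentsWithStats(o.astype('uint8'))
for i in range(1,n):
    if st[i,4]>15: print(st[i],np.round(world('top',d,l==i).mean(0),4))
```

```text
[269 203  20  15 286] 285 [ 0.4736 -0.0532  0.0833] [[0.4681, -0.0597, 0.0818], [0.4788, -0.0466, 0.0849]]
5.1833 [ 0.4726 -0.0539  0.1651] [ 3.137 -0.083  0.017]
[196 229   8   6  42] [0.5916 0.1802 0.0841]
```

move_arm --steps '[[[2.0,3.3,0,0,0,0,0.5],[2.0,3.3,0,0,0,0,0.5],[2.0,3.3,0,0,0,0,0.5],[2.0,3.3,0,0,0,0,0.5],[2.0,3.3,0,0,0,0,0.5],[2.0,3.3,0,0,0,0,0.5],[0,3.7,0,0,0,0,0.5],[0,0,0,0,0,0,0.5]]]'

```text
time: 5.95
eef_pos: [0.5882, 0.1878, 0.1556]
orientation: [-3.139, 0.075, 0.007]
contact_force: [-0.7, 0.1, 0.4]
grip_width: 0.497
grip_force: 0.0
```

move_arm --steps '[[[0,0,0,0,0,0,0.5],[0,0,0,0,0,0,0.5]]]'

```text
time: 6.12
eef_pos: [0.5884, 0.1814, 0.1566]
orientation: [3.139, -0.082, -0.005]
contact_force: [0.1, 0.8, 0.3]
grip_width: 0.497
grip_force: 0.0
```

```bash
python3 -c "
from h import *
orange()"
```

```text
[270 187  21  29 460] 391 [0.5941 0.1809 0.0829] [[0.5874, 0.174, 0.0793], [0.5999, 0.1877, 0.0846]]
6.1167 [0.5884 0.1814 0.1566] [ 3.139 -0.082 -0.005]
```

move_arm --steps '[[[0.4,0,-3.5,0,0,0,0.5],[0,0,-3.5,0,0,0,0.5],[0,0,-3.5,0,0,0,0.5],[0,0,0,0,0,0,0.5],[0,0,0,0,0,0,0.5],[0,0,0,0,0,0,0],[0,0,0,0,0,0,0],[0,0,0,0,0,0,0]]]'

```text
time: 6.83
eef_pos: [0.5952, 0.1803, 0.0563]
orientation: [3.139, -0.083, 0.007]
contact_force: [0.3, -10.3, 2.7]
grip_width: 0.178
grip_force: 41.4
```

move_arm --steps '[[[0,0,0,0,0,0,0],[0,0,0,0,0,0,0],[0,0,0,0,0,0,0]]]'

```text
time: 7.08
eef_pos: [0.5952, 0.1803, 0.0563]
orientation: [3.139, -0.083, 0.007]
contact_force: [0.5, -7.6, 3.8]
grip_width: 0.18
grip_force: 41.4
```

move_arm --steps '[[[-0.7,0.04,0,0,0,0,0],[-1.3,0.07,0,0,0,0,0],[-1.3,0.07,0,0,0,0,0],[-1.3,0.07,0,0,0,0,0],[-1.3,0.07,0,0,0,0,0],[-1.3,0.07,0,0,0,0,0],[-0.7,0.04,0,0,0,0,0],[0,0,0,0,0,0,0]]]'

```text
time: 7.75
eef_pos: [0.5148, 0.1846, 0.0563]
orientation: [3.138, -0.082, 0.005]
contact_force: [-1.6, -9.9, 6.1]
grip_width: 0.174
grip_force: 41.8
```

move_arm --steps '[[[-1.0,0.05,0,0,0,0,0],[-1.0,0.05,0,0,0,0,0],[-0.8,0.04,0,0,0,0,0],[-0.4,0.02,0,0,0,0,0],[0,0,0,0,0,0,0],[0,0,0,0,0,0,0]]]'

```text
time: 8.25
eef_pos: [0.4879, 0.1861, 0.0564]
orientation: [3.139, -0.082, 0.019]
contact_force: [10.6, -12.7, -2.7]
grip_width: 0.176
grip_force: 40.8
```

move_arm --steps '[[[-0.4,0.0,0,0,0,0,0],[0,0,0,0,0,0,0],[0,0,0,0,0,0,0]]]'

```text
time: 8.5
eef_pos: [0.4876, 0.1861, 0.0566]
orientation: [3.14, -0.082, 0.031]
contact_force: [23.5, -13.1, -12.1]
grip_width: 0.178
grip_force: 40.2
```

move_arm --steps '[[[0.4,0,0,0,0,0,0],[0,0,0,0,0,0,0.5],[0,0,0,0,0,0,0.5],[0,0,0,0,0,0,0.5],[0,0,3,0,0,0,0.5],[0,0,4,0,0,0,0.5],[0,0,4,0,0,0,0.5],[0,0,4,0,0,0,0.5]]]'

```text
time: 9.17
eef_pos: [0.4817, 0.1882, 0.2055]
orientation: [-3.14, 0.082, 0.0]
contact_force: [1.4, -0.0, -0.1]
grip_width: 0.504
grip_force: 0.0
```

Run:
```python
from h import *
p,d=orange(); cv2.imwrite('pics/w2.png',p[:,:,::-1])
```

```text
[273 182  17  15 221] 221 [0.486  0.1868 0.0833] [[0.4806, 0.1801, 0.0817], [0.4913, 0.1934, 0.0845]]
9.1667 [0.4817 0.1882 0.2055] [-3.14   0.082  0.   ]
```

View pics/w2.png

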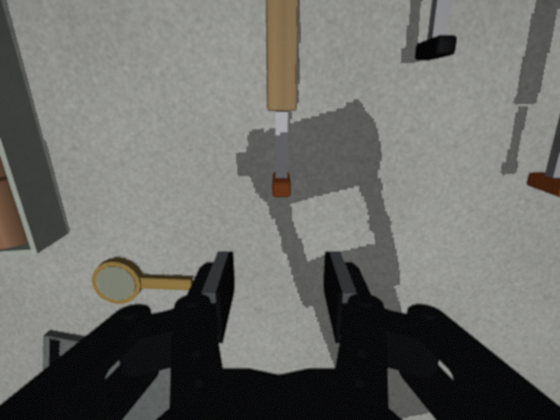

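Both supports are out equally: the left pull shows at (282,185) with its wooden bar extended, and the 12.4 mm x difference matches the yaw. The black drawer pull at (437,47) is unmoved. Next I'll profile the flap edge and the free space behind it.

Run:
```python
from h import *
ex=np.array([.9986,-.052]);ey=np.array([.052,.9986]);o=np.array([.6516,.058])
for cam in('top','scene'):
    p,d=r.capture(cam); W=world(cam,d,np.ones(d.shape,bool))
    q=W[:,:2]-o; u=q@ex; v=q@ey; z=W[:,2]
    m=(abs(v)<.14)&(z>.09)&(z<.30)&(u>-.05)&(u<.2)
    for a in np.arange(-.03,.16,.006):
        k=m&(u>=a)&(u<a+.006)
        if k.sum()>5: print(cam,round(a,3),k.sum(),np.round(np.percentile(z[k],[2,50,98]),3))
    k=m&(u>.08)&(z>.2); print('cores u',np.percentile(u[k],[1,99]),'v',np.percentile(v[k],[1,50,99]),'z',np.percentile(z[k],99))
```

```text
top -0.03 83 [0.094 0.099 0.102]
top -0.024 80 [0.093 0.099 0.103]
top -0.018 86 [0.096 0.099 0.102]
top -0.012 82 [0.094 0.099 0.102]
top -0.006 232 [0.091 0.099 0.107]
top -0.0 1466 [0.1   0.133 0.162]
top 0.006 1878 [0.161 0.194 0.223]
top 0.012 1446 [0.221 0.243 0.251]
top 0.018 730 [0.247 0.249 0.251]
top 0.024 343 [0.246 0.248 0.251]
top 0.054 1513 [0.132 0.182 0.192]
top 0.06 826 [0.1   0.19  0.193]
top 0.066 728 [0.099 0.19  0.193]
top 0.072 674 [0.099 0.19  0.192]
top 0.078 620 [0.187 0.19  0.192]
top 0.084 608 [0.188 0.19  0.193]
top 0.09 608 [0.188 0.19  0.193]
top 0.096 613 [0.188 0.19  0.193]
top 0.102 599 [0.188 0.19  0.192]
top 0.108 628 [0.188 0.19  0.207]
top 0.114 1082 [0.188 0.195 0.25 ]
top 0.12 815 [0.188 0.192 0.251]
top 0.126 719 [0.188 0.192 0.252]
top 0.132 694 [0.188 0.193 0.252]
top 0.138 657 [0.188 0.192 0.252]
top 0.144 614 [0.188 0.192 0.252]
top 0.15 598 [0.188 0.192 0.252]
top 0.156 572 [0.188 0.192 0.252]
cores u [0.11420648 0.17075653] v [-0.10427608  0.03610427  0.08854797] z 0.25224782899534254
scene -0.03 70 [0.091 0.099 0.101]
scene -0.024 67 [0.
[... 448 characters left out ...]
scene 0.06 574 [0.099 0.19  0.193]
scene 0.066 486 [0.1   0.191 0.193]
scene 0.072 429 [0.188 0.191 0.193]
scene 0.078 422 [0.188 0.191 0.193]
scene 0.084 430 [0.189 0.191 0.193]
scene 0.09 430 [0.188 0.191 0.193]
scene 0.096 424 [0.188 0.191 0.193]
scene 0.102 421 [0.188 0.191 0.193]
scene 0.108 423 [0.189 0.191 0.193]
scene 0.114 721 [0.189 0.192 0.25 ]
scene 0.12 583 [0.189 0.194 0.252]
scene 0.126 546 [0.189 0.204 0.252]
scene 0.132 496 [0.189 0.215 0.252]
scene 0.138 472 [0.189 0.225 0.252]
scene 0.144 447 [0.189 0.229 0.252]
scene 0.15 431 [0.189 0.233 0.252]
scene 0.156 384 [0.189 0.223 0.252]
cores u [0.114557   0.17086917] v [-0.10727767  0.03225556  0.08752241] z 0.2525297941866388
```

move_arm --steps '[[[1.0,-1.3,3,0,0,0,0],[2.0,-1.5,3,0,0,0,0],[2.0,-1.5,3,0,0,0,0],[2.5,-1.5,2.5,0,0,0,0],[2.5,-1.5,0,0,0,0,0],[2.5,-1.5,0,0,0,0,0],[0,-1.5,0,0,0,0,0],[0,-1.5,0,0,0,0,0]]]'

```text
time: 9.98
eef_pos: [0.6074, 0.0691, 0.3156]
orientation: [3.14, -0.083, -0.007]
contact_force: [-0.2, 0.8, -0.4]
grip_width: 0.002
grip_force: 0.0
```

move_arm --steps '[[[3.4,-0.5,0,0,0,0,0],[3.3,-0.5,0,0,0,0,0],[3.3,-0.4,0,0,0,0,0],[0,0,0,0,0,0,0],[0,0,0,0,0,0,0]]]'

```text
time: 10.4
eef_pos: [0.7077, 0.0554, 0.3144]
orientation: [-3.14, 0.084, 0.009]
contact_force: [0.2, 0.7, 0.1]
grip_width: -0.001
grip_force: 0.0
```

move_arm --steps '[[[0,0,-2.4,0,0,0,0],[0,0,-2.4,0,0,0,0],[0,0,-2.4,0,0,0,0],[0,0,-2.1,0,0,0,0],[0,0,0,0,0,0,0],[0,0,0,0,0,0,0]]]'

```text
time: 10.9
eef_pos: [0.7058, 0.0563, 0.2258]
orientation: [-3.141, 0.082, 0.003]
contact_force: [-0.4, -0.1, 1.3]
grip_width: -0.003
grip_force: 0.0
```

Run:
```python
from h import *
p,d=r.capture('scene'); cv2.imwrite('pics/s2.png',p[60:340,160:480,::-1].repeat(2,0).repeat(2,1))
# commanded path: tip front corner on inner face
o=np.array([.6516,.058]);ex=np.array([.9986,-.052])
for ph in np.arange(-.1,1.58,.12):
    s,t=.128,.012; f=s*np.sin(ph)-t*np.cos(ph); w=s*np.cos(ph)+t*np.sin(ph)
    print(round(ph,2),np.round(o-ex*(f-.011),4),round(.1+w,4))
print(r.read_state()['eef_pos'])
```

```text
-0.1 [0.6873 0.0561] 0.2262
0.02 [0.672  0.0569] 0.2282
0.14 [0.6566 0.0577] 0.2284
0.26 [0.6413 0.0585] 0.2268
0.38 [0.6263 0.0593] 0.2233
0.5 [0.6118 0.0601] 0.2181
0.62 [0.5981 0.0608] 0.2111
0.74 [0.5852 0.0615] 0.2026
0.86 [0.5735 0.0621] 0.1926
0.98 [0.5631 0.0626] 0.1813
1.1 [0.5541 0.0631] 0.1688
1.22 [0.5467 0.0635] 0.1553
1.34 [0.5409 0.0638] 0.141
1.46 [0.5369 0.064 ] 0.1261
1.58 [0.5347 0.0641] 0.1108
[0.70691836 0.05623098 0.22742482]
```

View pics/s2.png

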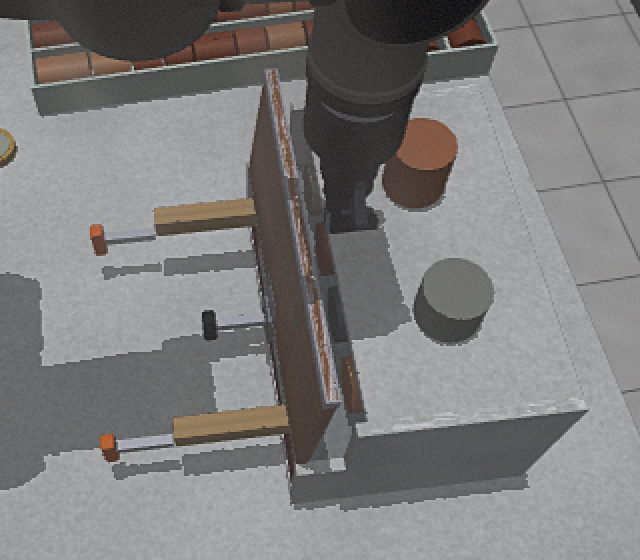

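The fingers (350,210) stand behind the flap at mid-width, clear of both cores, and the supports are out. I'll draw the flap forward.

move_arm --steps '[[[-1.3,0.05,0,0,0,0,0],[-1.3,0.05,0,0,0,0,0],[-1.3,0.07,0,0,0,0,0],[-1.3,0.07,0,0,0,0,0],[-1.4,0.08,-0.1,0,0,0,0],[-1.4,0.08,-0.3,0,0,0,0],[0,0,0,0,0,0,0]]]'

```text
time: 11.53
eef_pos: [0.6265, 0.0602, 0.2245]
orientation: [3.14, -0.082, 0.006]
contact_force: [-0.4, 0.5, 0.1]
grip_width: -0.001
grip_force: 0.0
```

move_arm --steps '[[[-1.5,0.08,-0.5,0,0,0,0],[-1.4,0.08,-0.7,0,0,0,0],[-1.3,0.07,-0.9,0,0,0,0],[-1.2,0.06,-1.0,0,0,0,0],[0,0,0,0,0,0,0]]]'

```text
time: 11.95
eef_pos: [0.5723, 0.0631, 0.1909]
orientation: [-3.14, 0.082, 0.001]
contact_force: [1.1, 0.1, 0.1]
grip_width: -0.001
grip_force: 0.0
```

Run:
```python
from h import *
p,d=r.capture('scene'); cv2.imwrite('pics/s3.png',p[60:340,160:480,::-1].repeat(2,0).repeat(2,1))
```

```text
(no output)
```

View pics/s3.png

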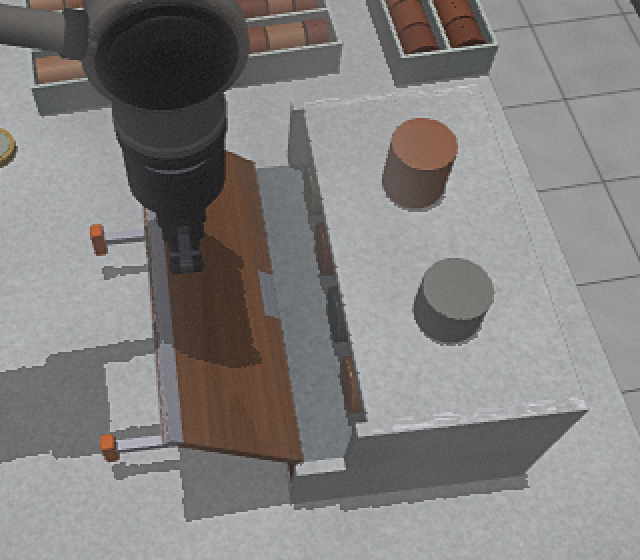

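The flap has folded forward past halfway with the fingertips on its inner face at (185,255). I'll continue along the arc.

move_arm --steps '[[[-1.0,0.05,-1.1,0,0,0,0],[-0.9,0.05,-1.2,0,0,0,0],[-0.7,0.04,-1.3,0,0,0,0],[-0.6,0.03,-1.4,0,0,0,0],[-0.4,0.02,-1.3,0,0,0,0],[0,0,-0.8,0,0,0,0],[0,0,0,0,0,0,0]]]'

```text
time: 12.58
eef_pos: [0.538, 0.0646, 0.1187]
orientation: [3.14, -0.083, -0.002]
contact_force: [-0.2, 0.1, -0.9]
grip_width: -0.001
grip_force: 0.0
```

move_arm --steps '[[[0,0,-0.5,0,0,0,0],[0,0,-0.3,0,0,0,0],[0,0,-0.2,0,0,0,0],[0,0,0,0,0,0,0]]]'

```text
time: 12.92
eef_pos: [0.5387, 0.0647, 0.1109]
orientation: [3.14, -0.083, 0.004]
contact_force: [-2.8, 0.0, 8.2]
grip_width: 0.001
grip_force: 4.5
```

move_arm --steps '[[[0,0,-0.2,0,0,0,0],[0,0,0,0,0,0,0],[0,0,0,0,0,0,0]]]'

```text
time: 13.17
eef_pos: [0.5388, 0.0646, 0.1108]
orientation: [3.14, -0.083, 0.006]
contact_force: [-7.1, -0.5, 22.4]
grip_width: 0.002
grip_force: 11.3
```

move_arm --steps '[[[0,0,0.5,0,0,0,0],[0,0,2,0,0,0,0],[0,0,4,0,0,0,0],[0,0,4,0,0,0,0],[-3,0,3,0,0,0,0],[-4,-1,0,0,0,0,0],[-4,-1,0,0,0,0,0],[0,0,0,0,0,0,0]]]'

```text
time: 13.83
eef_pos: [0.4206, 0.0444, 0.2411]
orientation: [3.14, -0.083, -0.01]
contact_force: [1.1, -0.1, 0.3]
grip_width: -0.003
grip_force: 0.0
```

Run:
```python
from h import *
ex=np.array([.9986,-.052]);ey=np.array([.052,.9986]);o=np.array([.6516,.058])
for cam in('scene','top'):
    p,d=r.capture(cam); cv2.imwrite(f'pics/{cam}4.png',p[:,:,::-1])
    W=world(cam,d,np.ones(d.shape,bool)); q=W[:,:2]-o; u=q@ex; v=q@ey; z=W[:,2]
    m=(abs(v)<.16)&(z>.08)&(z<.16)&(u<-.02)&(u>-.145)
    for lo,hi in((-.16,-.05),(-.05,.05),(.05,.16)):
        k=m&(v>lo)&(v<hi)
        if k.sum()>20: print(cam,k.sum(),'z=a*u+b',np.polyfit(u[k],z[k],1),np.median(z[k]))
    h=cv2.cvtColor(p,cv2.COLOR_RGB2HSV); oo=(h[...,0]<16)&(h[...,1]>170)&(h[...,2]>110)
    n,l,st,c=cv2.connectedComponentsWithStats(oo.astype('uint8'))
    for i in range(1,n):
        if 15<st[i,4]<100: print(st[i],np.round(world(cam,d,l==i).mean(0),4))
    for x in r.masks_of(cam,'drawer')[:1]: print('drawer',x['score'],x['box'])
```

```text
scene 3694 z=a*u+b [0.01022253 0.11255262] 0.11171138670475722
scene 2805 z=a*u+b [0.00962498 0.11259944] 0.11181547802291388
scene 2596 z=a*u+b [0.00941808 0.1127106 ] 0.11191870934143625
[205 173   6   5  21] [0.485  0.1856 0.0844]
[210 277   7   8  37] [ 0.4743 -0.0553  0.084 ]
top 4488 z=a*u+b [0.00925096 0.11221148] 0.11142484452877854
top 4018 z=a*u+b [0.01069386 0.11236503] 0.11147881365944373
top 4351 z=a*u+b [0.00909823 0.11224929] 0.11148636544461493
[191 287   8   7  48] [0.4858 0.1851 0.0841]
[325 298   6   7  26] [ 0.4737 -0.0558  0.0839]
drawer 0.4 [327.3, 295.5, 10.8, 18.6]
```

View pics/scene4.png

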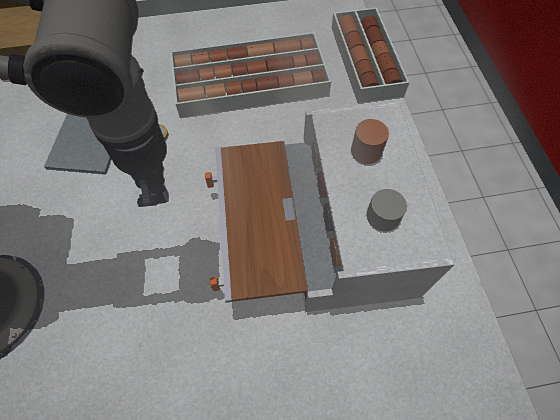

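The flap lies level on both supports: inner face at z ≈ 0.112 with a slope of about 0.01, and it did not sink under 22 N. The orange pulls at (209,180) and (214,284) are still fully out, both cores are standing, and the arm is clear.

```bash
python3 -c "
from station import r
print(r.job_done())"
```

```text
the job is handed in; nothing more can be done
None
```

Job handed in: both supports are out to their stops and the flap rests level on them; the drawer was never touched, though the lowered flap hides it in the last pictures.

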